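# Wedge the spring clip off the conveyor axle

## Task

The roller axle of the belt conveyor is held by a brass-coloured hairpin spring clip that straddles its end, bow upwards. Slide the red-handled wedge along the top of the bearing block, under the clip's bow, until the clip springs open and comes off the axle; do not push or pull the clip with the fingers while it is on the axle. Finish with the clip and the wedge both lying in the grey parts tray under the axle, and leave the other things on the bench where they are.

Things in the scene. Friction and masses are not known exactly. Their poses are not given: they have to be found in the camera images.
- clip_seat (a point): Point on the axle's centre line, 130 mm above the bench, mid-neck, where the clip sits. Axes: x along the axle into the conveyor (away from the robot, yaw within 0.16 rad of 0), y left, z up. Fixed and level; place and yaw vary. Steel axle 28 mm thick, free end at x = -22 mm; neck x = -4 to +4 mm, 16 mm wide.
- block_top (a point): Middle of the flat level top of the dark blue-grey bearing block right behind the clip, 148 mm above the bench (18 mm above the axle's centre line); axes as clip_seat. The block is 75 mm long (x = 4 to 79 mm from the clip_seat) and 56 mm wide. Behind it the conveyor's side plate (top 147 mm above the bench) and, from x = 92 mm, the black belt (161 mm).
- clip: Brass-coloured hairpin spring clip of 6 mm wire, 61 mm tall, 38 mm wide, 60 g. Origin between the legs, at clip_seat when seated, axes then the same: z to the bow. Legs 16 mm apart at the axle; 8 mm under the origin a 10 mm waist grips under the neck; feet end 28 mm under. Springs open when raised 8 to 13 mm, by about 12 N up or 10 to 20 N of push on the wedge; sprung and damped.
- clip_bow (a point): Top of the clip's bow (wire centre), 30 mm above the clip's origin. Its inner side is 9 mm above the block top when seated; the legs are 26 mm apart just under it. Once sprung open the clip does not drop off by itself: its feet still hold lightly on the neck (under 6 N). Raising the wedge about 40 mm draws it clear, and it then hangs by the bow on the blade.
- wedge: Hand wedge, 178 mm long, about 160 g, lying flat on the bench. Origin on the flat underside, under the middle of the handle; x towards the tip, z up. Red handle 85 mm long (x = -42 to 42 mm), 22 mm wide, 26 mm high. Steel blade 10 mm wide: a level land 24 mm high, x = 42 to 84 mm, then sloping evenly down to 3 mm at the tip, x = 136 mm.
- wedge_tip (a point): The tip of the wedge's blade, on the flat underside: 136 mm ahead of the wedge's origin; same axes as the wedge. With the tip 80 mm past the clip and the underside on the block top, the clip's bow sits on the level land, raised 15 mm and sprung open. On the slope it would slide off over the tip when lifted; on the land it stays.
- tray: Shallow grey plastic parts tray, open on top, 290 mm (its x) by 200 mm (its y) outside, 40 mm high, walls and floor 4 mm. Origin under the middle of its floor. It stands on the bench under and in front of the axle end, roughly square to the axle; its middle is about 115 mm before the clip_seat.
- screwdriver: Bystander: blue-handled screwdriver, 190 mm, lying near the wedge. Origin under its middle.
- spanner: Bystander: steel spanner, 180 mm, lying near the wedge. Origin under its middle.
- multimeter: Bystander: black and grey multimeter, 145 x 75 x 34 mm.
- relay_board: Bystander: green board with three relays, 75 x 100 x 36 mm.
- roller: Bystander: spare steel conveyor roller standing on end, 50 mm diameter, 165 mm tall.
- sensor: Bystander: barrel sensor on a sheet bracket, 50 x 45 x 63 mm.
- nut_bin: Bystander: grey bin of hazelnuts, 150 x 110 x 75 mm.
Things that resemble listed ones, but are neither listed nor needed, are in the scene too. What is meant by the wedge is not green, and is the larger of those in its own colour.

How it is judged:
By the outcome, as a careful person would: the job done as asked, in the order asked, and still so for the second after the job is handed in, with the robot touching nothing.
It also fails if it takes over 51 s, if anything falls off the work surface, if the arm or the gripper's body presses on something with over 40 N, if the wrist force passes 120 N, or if a joint passes its speed limit or range.

## Robot

A 6-joint arm with a two-finger parallel gripper is mounted at the origin on the work surface. World frame = base frame: x ahead of the robot, y to its left, z up, the work surface at z = 0. Lengths are in m, angles in degrees, forces in N, time in s.
With the tool pointing down it reaches from about 0.25 to 0.775 m from the base axis. Payload 4 kg.
Tool frame: the origin (TCP) lies at the very end of the fingers, on their centre line; the grasp point (between the pads) lies 19 mm behind it; y points along the fingers, z is the direction in which the jaws open and shut, and the axes are right-handed (so a half turn about y gives the same grasp; the last joint's range is limited). The gripper opens to 85 mm and grips with 20 to 120 N. Pads are 22 mm wide; open, the fingers measure 114 mm over their backs; the gripper's body (76 mm by 85 mm) begins 54 mm behind the grasp point. The pads swing forward as they close: fully open they stand 13 mm farther back than shut.
Start: joints at [-75.923, 4.996, 78.535, -0, 96.463, -5.907], TCP at [0.188, -0.517, 0.231] pointing down, gripper open.
Joint ranges: [-177.83, 177.83], [-43.37, 116.18], [15.69, 146.23], [-61.86, 241.86], [9.47, 152.12], [-147.06, 147.06]. Speed limits (degrees/s): [159.86, 159.86, 180, 180, 180, 180].

## Interface

Orientations are given as a 3x3 rotation matrix whose columns are the frame's x, y, z axes.
In Python, from workcell import get_obs, viewer, order gives the robot as it stands.
- The arm moves only by the tool drive_tool, never from a script. Its argument "steps" is a list of rows, each a list of 3 entries, a list of its own where there are three numbers: the turn, a rotation vector about the world's x, y, z in rad, then the shift along the world's x, y, z in m, then the finger opening in m, from 0 to 0.0854. In form: [[[ax, ay, az], [tx, ty, tz], hand], ...]. A call has exactly 10 rows; each row shifts and turns the pose as measured when the row begins; what a row does not reach is not made up. A row lasts 1/8 s, in which the tool goes at most 62.5 mm and 10.7 degrees, less where a joint would pass 70% of its speed; a pose out of reach is approached as far as the arm can. A call is refused whole if a number of a shift passes 0.0625 or a number of a turn 0.188, either way. A call with a gripper value outside its range is refused whole. The fingers move at their own pace and stop on an object; "newtons" is the grip in N (left out, the last holds). Time passes only in rows, so rows that do not move let the fingers close, or fill a call up. It gives the time, the measured TCP pose, the force and the opening at its end, in the units of the state.
- get_obs(): the state, without advancing time (a new reading comes with each control period).
- viewer.camera(name): name is "side" or "top" or "wrist"; returns (picture, depth): 384x512x3 uint8, red, green, blue; 384x512 float32, m along the optical axis (not along the pixel's ray), 0 where there is no reading.
- viewer.calibration(name): a dict with "intrinsics" (3x3 intrinsics, pixels), "xyz" and "orientation" of the camera in the world; the wrist camera has in their place "T_tool_cam" (4x4, takes a point from camera to tool coordinates, whose origin is the TCP and whose axes are the tool frame's). Camera axes: x right, y down, z forward; pixel columns grow to the right and rows downward; lengths in m; the calibration is good to about 2 mm. A picture is of the moment at which its call begins: read the wrist's pose just before it. calibration takes no time and is no camera call.
- order.hand_in(): hands the job in, once; it reports no verdict.
The state is a dict: "clock": time; "joint_positions": joint angles; "joint_velocities": joint speeds; "joint_torque": joint torques, N m; "position": TCP position; "tcp_rot": TCP orientation; "contact_force": force on the tool from outside, world axes, zero at the start; "ft_torque": the same for the moment, N m; "grip_width": finger opening in m.
Only numpy, scipy, OpenCV 4.12 (cv2) and the standard library are available. Lean on these libraries where they do the work, as an engineer would, in place of code of your own. Each camera call takes 0.05 s, during which the arm holds its last target.

## Working session

There is one attempt and no reset: what is moved stays moved. The work goes in short steps, Python scripts to look and compute and a tool call to move; the robot and the scene stay as the last step left them, time stands still between calls to the robot, and variables do not carry over. Pictures are saved under pics/ and viewed, and the job is handed in when it is done.

Besides the shell and the picture viewer there is one more tool, called after ">>>" as a command line: name --argument value ..., lists and objects as JSON in quotes. drive_tool: Moves the arm, as the interface text tells. Its arguments: {"type":"object","properties":{"steps":{"type":"array"},"newtons":{"type":"number"}},"required":["steps"]}

```bash
ls; mkdir -p pics; cat > h.py <<'E'
import numpy as np,cv2
from workcell import get_obs,viewer,order
def snap(n,fn):
    o=get_obs(); im,d=viewer.camera(n)
    cv2.imwrite(f'pics/{fn}.png',im[:,:,::-1]); np.savez(f'pics/{fn}.npz',im=im,d=d,p=o['position'],R=o['tcp_rot'])
    return im,d
def cam(n,fn=None):
    c=viewer.calibration(n); K=np.array(c['intrinsics'])
    if 'T_tool_cam' in c:
        z=np.load(f'pics/{fn}.npz'); T=np.array(c['T_tool_cam']); R=z['R']@T[:3,:3]; t=z['R']@T[:3,3]+z['p']
    else: R=np.array(c['orientation']); t=np.array(c['xyz'])
    return K,R,t
def ray(n,uv,z,fn=None):
    K,R,t=cam(n,fn); d=R@np.linalg.solve(K,[uv[0],uv[1],1]); return t+d*(z-t[2])/d[2]
def pts(n,fn):
    z=np.load(f'pics/{fn}.npz'); K,R,t=cam(n,fn); d=z['d']; v,u=np.mgrid[:d.shape[0],:d.shape[1]]
    P=np.stack([u*d,v*d,d],-1)@np.linalg.inv(K).T; P=P@R.T+t; P[d==0]=np.nan; return P
def proj(n,p,fn=None):
    K,R,t=cam(n,fn); q=K@(R.T@(np.array(p)-t)); return q[:2]/q[2]
E
python3 - <<'E'
from h import *
for n in('side','top','wrist'):
    snap(n,n+'0')
    K,R,t=cam(n,n+'0'); print(n,K.tolist(),R.round(3).tolist(),t)
print(get_obs())
E
```

```text
pics
side [[379.05660422824207, 0.0, 257.901909482587], [0.0, 379.05660422824207, 188.34324131517423], [0.0, 0.0, 1.0]] [[0.985, -0.108, 0.135], [-0.172, -0.688, 0.705], [0.017, -0.717, -0.697]] [ 0.30103407 -0.81542807  0.95962005]
top [[390.2192432061531, 0.0, 256.2745853977839], [0.0, 390.2192432061531, 189.30069391299625], [0.0, 0.0, 1.0]] [[-0.007, -0.987, 0.162], [-1.0, 0.006, -0.006], [0.005, -0.162, -0.987]] [0.24485315 0.04286411 1.52195967]
wrist [[334.0867669725958, 0.0, 257.4429479592705], [0.0, 334.0867669725958, 195.20019650030233], [0.0, 0.0, 1.0]] [[0.341, -0.902, -0.265], [-0.94, -0.328, -0.094], [-0.002, 0.281, -0.96]] [ 0.25650353 -0.49301156  0.37357941]
{'clock': 0.15, 'joint_positions': array([-7.59238705e+01,  5.03166998e+00,  7.86048762e+01,  5.92952369e-04,
        9.64622285e+01, -5.90658802e+00]), 'joint_velocities': array([ 0.11134992, -0.1293665 , -0.28058292,  0.04405319, -0.02619335,
       -0.02513273]), 'joint_torque': array([ 7.63247754e-04, -3.52374566e+01, -3.13678372e+01, -1.42528684e-04,
        8.04769836e-03, -2.03768070e-05]), 'position': array([ 0.18786762, -0.51651982,  0.23038598]), 'tcp_rot': array([[-9.39795387e-01, -4.09307442e-04,  3.41737418e-01],
       [-3.41737612e-01,  1.67468036e-03, -9.39793914e-01],
       [-1.87636301e-04, -9.99998514e-01, -1.71373263e-03]]), 'contact_force': array([ 0.20315784, -0.28977407,  0.19182642]), 'ft_torque': array([-0.03133607, -0.06950837,  0.0106726 ]), 'grip_width': 0.08578689291073421}
```

View pics/side0.png

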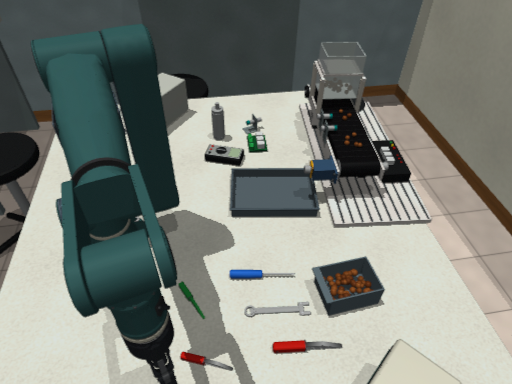

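View pics/top0.png

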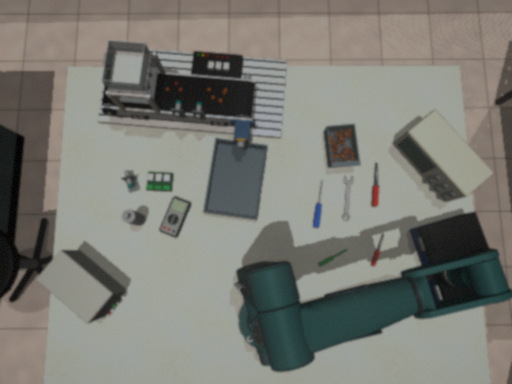

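View pics/wrist0.png

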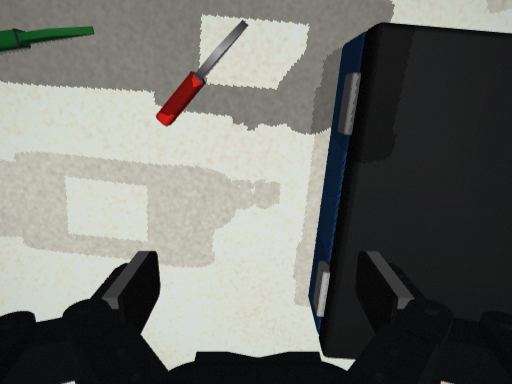

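Wedge candidates: the red one at side (305,347) / top (375,185), the small red one at side (205,360) / top (377,250) / wrist (190,95), and the green one at side (192,298) / top (332,257). The screwdriver is blue, at side (262,273). By the description I choose the larger red one, side (305,347), and will check it in a crop.

```bash
python3 - <<'E'
from h import *
for n in('side','top'):
    im=np.load(f'pics/{n}0.npz')['im']; P=pts(n,n+'0')
    hsv=cv2.cvtColor(im,cv2.COLOR_RGB2HSV)
    m=(((hsv[...,0]<6)|(hsv[...,0]>174))&(hsv[...,1]>170)&(hsv[...,2]>80)).astype(np.uint8)
    k,l,s,c=cv2.connectedComponentsWithStats(m)
    for i in range(1,k):
        if s[i,4]>25:
            r=cv2.minAreaRect(np.argwhere(l==i)[:,::-1].astype(np.float32)); 
            q=P[l==i]; print(n,s[i],c[i].round(1),r,ray(n,c[i],.02).round(4),np.nanmedian(q,0).round(4))
s=np.load('pics/side0.npz')['im']; t=np.load('pics/top0.npz')['im']
a=cv2.resize(s[325:370,170:350],None,fx=4,fy=4,interpolation=2)
b=cv2.resize(s[140:200,280:370],None,fx=6,fy=6,interpolation=2)
c=cv2.resize(t[105:165,205:285],None,fx=6,fy=6,interpolation=2)
cv2.imwrite('pics/crA.png',a[:,:,::-1]);cv2.imwrite('pics/crB.png',b[:,:,::-1]);cv2.imwrite('pics/crC.png',c[:,:,::-1])
E
```

```text
side [273 341  32  11 302] [289.1 345.8] ((288.5, 346.0), (10.0, 31.0), 90.0) [ 0.4633 -0.4329  0.02  ] [ 0.4641 -0.4344  0.024 ]
side [181 352  23  12 157] [191.8 357.2] ((191.64706420898438, 357.41180419921875), (22.313274383544922, 7.276068687438965), 14.03624439239502) [ 0.2231 -0.421   0.02  ] [ 0.2232 -0.42    0.0177]
top [374 187   3  18  51] [375.  195.6] ((375.0, 195.5), (17.0, 2.0), 90.0) [ 0.4632 -0.4284  0.02  ] [ 0.4618 -0.4269  0.026 ]
```

View pics/crA.png

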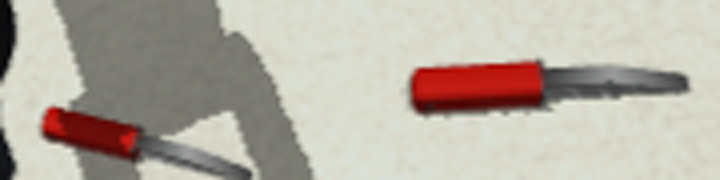

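View pics/crB.png

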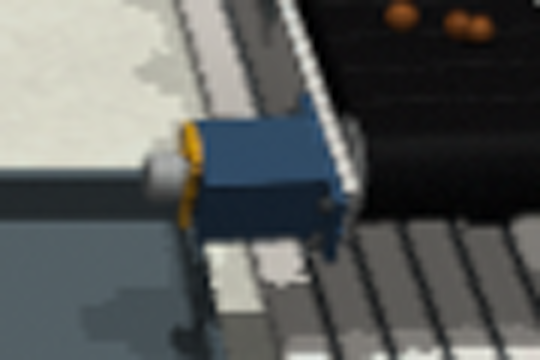

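View pics/crC.png

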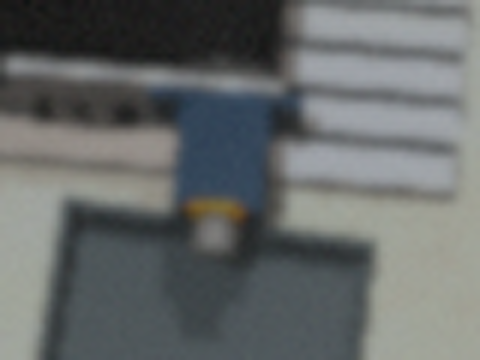

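```bash
python3 - <<'E'
from h import *
print('rear',ray('side',(273,347),.013),'tip',ray('side',(342,345.5),.001))
im=np.load('pics/top0.npz')['im']
print('top rear',ray('top',(375.5,205),.02),'tip',ray('top',(376.5,163),.002))
for n in('side','top'):
    im=np.load(f'pics/{n}0.npz')['im']; P=pts(n,n+'0'); hsv=cv2.cvtColor(im,cv2.COLOR_RGB2HSV)
    for nm,m in(('brass',(hsv[...,0]>17)&(hsv[...,0]<30)&(hsv[...,1]>130)&(hsv[...,2]>80)),('blk',(hsv[...,0]>98)&(hsv[...,0]<112)&(hsv[...,1]>100)&(hsv[...,2]>50))):
        v,u=np.nonzero(m); ok=(u>200)&(u<350)&(v>110)&(v<200); u,v=u[ok],v[ok]
        if len(u)==0: print('none');continue
        q=P[v,u]; top=q[(q[:,2]>.14)&(q[:,2]<.19)]
        print(n,nm,len(u),u.mean(),v.mean(),'top pts',len(top),top.mean(0).round(4) if len(top) else '', ray(n,(u.mean(),v.mean()),.16 if nm=='brass' else .148).round(4))
        if nm=='blk' and len(top)>20:
            r=cv2.minAreaRect((top[:,:2]*1000).astype(np.float32)); print(r)
E
```

```text
rear [ 0.42391728 -0.42624697  0.013     ] tip [ 0.60018892 -0.44670563  0.001     ]
top rear [ 0.42650076 -0.42819821  0.02      ] tip [ 0.59760859 -0.44741697  0.002     ]
side brass 23 311.2173913043478 166.65217391304347 top pts 16 [0.6507 0.0835 0.1545] [0.6439 0.0656 0.16  ]
side blk 245 324.42448979591836 165.0734693877551 top pts 241 [0.6954 0.0829 0.1459] [0.6944 0.0798 0.148 ]
((696.775390625, 88.7724609375), (87.93777465820312, 72.1903076171875), 78.20702362060547)
top brass 11 240.1818181818182 139.36363636363637 top pts 10 [0.6517 0.0909 0.1595] [0.6513 0.0917 0.16  ]
top blk 167 241.50299401197606 127.80838323353294 top pts 165 [0.6988 0.0871 0.1472] [0.6987 0.0872 0.148 ]
((697.2896728515625, 88.33982849121094), (52.368621826171875, 53.40573501586914), 81.00630950927734)
```

>>> drive_tool --steps '[[[0, 0, -0.066], [0.04, 0.0123, -0.009], 0.0854], [[0, 0, -0.066], [0.04, 0.0123, -0.009], 0.0854], [[0, 0, -0.066], [0.04, 0.0123, -0.009], 0.0854], [[0, 0, -0.066], [0.04, 0.0123, -0.009], 0.0854], [[0, 0, -0.066], [0.04, 0.0123, -0.009], 0.0854], [[0, 0, -0.066], [0.04, 0.0123, -0.009], 0.0854], [[0, 0, -0.066], [0.04, 0.0123, -0.009], 0.0854], [[0, 0, 0], [0, 0, 0], 0.0854], [[0, 0, 0], [0, 0, 0], 0.0854], [[0, 0, 0], [0, 0, 0], 0.0854]]' --newtons 110

```text
clock: 1.4
position: [0.473, -0.4264, 0.1605]
tcp_rot: [[-0.991, -0.006, -0.132], [0.132, 0.007, -0.991], [0.007, -1.0, -0.006]]
contact_force: [-0.8, -0.2, 0.9]
grip_width: 0.0857
```

```bash
python3 - <<'E'
from h import *
snap('wrist','w1'); o=get_obs(); print(o['position'],o['tcp_rot'].round(4),o['clock'])
im=np.load('pics/w1.npz')['im'];hsv=cv2.cvtColor(im,cv2.COLOR_RGB2HSV)
m=(((hsv[...,0]<6)|(hsv[...,0]>174))&(hsv[...,1]>150)&(hsv[...,2]>60)).astype(np.uint8)
k,l,s,c=cv2.connectedComponentsWithStats(m); P=pts('wrist','w1')
for i in range(1,k):
    if s[i,4]>100:
        q=P[l==i]; print(s[i],c[i],np.nanmin(q,0),np.nanmax(q,0),np.nanmean(q,0))
        t=q[q[:,2]>np.nanmax(q[:,2])-.006]; r=cv2.minAreaRect((t[:,:2]*1000).astype(np.float32)); print(r, 'z',np.nanmedian(t[:,2]))
E
```

```text
[ 0.47293511 -0.42652594  0.16064176] [[-0.9912 -0.0059 -0.132 ]
 [ 0.1319  0.0067 -0.9912]
 [ 0.0067 -1.     -0.0059]] 1.45
[ 249  147   26   87 2055] [262.29391727 189.59902676] [ 0.42657255 -0.44297442  0.02180169] [ 0.50549901 -0.41506644  0.02895793] [ 0.46764505 -0.42946445  0.02631022]
((466.13818359375, -429.18408203125), (21.039701461791992, 78.04792785644531), 83.71006774902344) z 0.02641220709665687
```

View pics/w1.png

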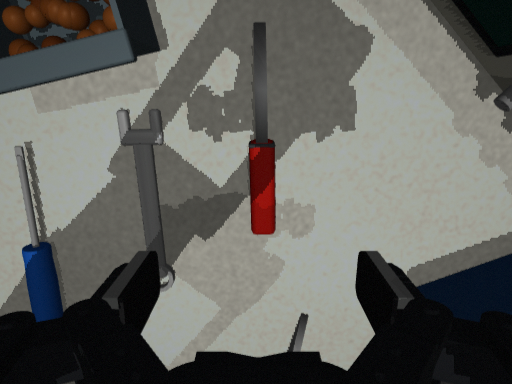

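```bash
python3 - <<'E'
from h import *
for p in((165,280),(175,280),(152,215),(303,316)): print(p,ray('wrist',p,.005,'w1').round(4))
print('tip',ray('wrist',(259.5,23),.003,'w1'),'rear',ray('wrist',(263,234),.02,'w1'))
R=np.load('pics/w1.npz')['R']; p=np.array([.467,-.4295,0]); 
for s in(.0425,.057): print((p+R[:,2]*s).round(4),(p-R[:,2]*s).round(4))
E
```

```text
(165, 280) [ 0.3808 -0.3191  0.005 ]
(175, 280) [ 0.3795 -0.3291  0.005 ]
(152, 215) [ 0.451  -0.3216  0.005 ]
(303, 316) [ 0.3204 -0.4534  0.005 ]
tip [ 0.60137093 -0.44468956  0.003     ] rear [ 0.42430538 -0.42452672  0.02      ]
[ 4.614e-01 -4.716e-01 -3.000e-04] [ 4.726e-01 -3.874e-01  3.000e-04]
[ 4.595e-01 -4.860e-01 -4.000e-04] [ 4.745e-01 -3.730e-01  4.000e-04]
```

>>> drive_tool --steps '[[[-0.003, -0.003, 0.011], [-0.003, -0.0015, -0.035], 0.0854], [[-0.003, -0.003, 0.011], [-0.003, -0.0015, -0.035], 0.0854], [[0, 0, 0], [0, 0, -0.035], 0.0854], [[0, 0, 0], [0, 0, -0.03], 0.0854], [[0, 0, 0], [0, 0, -0.005], 0.0854], [[0, 0, 0], [0, 0, 0], 0.07], [[0, 0, 0], [0, 0, 0], 0.06], [[0, 0, 0], [0, 0, 0], 0.05], [[0, 0, 0], [0, 0, 0], 0.05], [[0, 0, 0], [0, 0, 0], 0.05]]'

```text
clock: 2.7
position: [0.4649, -0.4375, 0.0288]
tcp_rot: [[-0.993, 0.013, -0.118], [0.117, -0.015, -0.993], [-0.014, -1.0, 0.013]]
contact_force: [0.1, 0.3, 0.6]
grip_width: 0.05
```

>>> drive_tool --steps '[[[0.014, 0.013, 0.005], [0.002, 0.007, 0], 0.05], [[0, 0, 0], [0, 0, 0], 0.05], [[0, 0, 0], [0, 0, -0.01], 0.05], [[0, 0, 0], [0, 0, -0.008], 0.05], [[0, 0, 0], [0, 0, 0], 0.05], [[0, 0, 0], [0, 0, 0], 0.05], [[0, 0, 0], [0, 0, 0], 0.05], [[0, 0, 0], [0, 0, 0], 0.05], [[0, 0, 0], [0, 0, 0], 0.05], [[0, 0, 0], [0, 0, 0], 0.05]]'

```text
clock: 3.95
position: [0.4671, -0.4298, 0.0092]
tcp_rot: [[-0.994, -0.002, -0.112], [0.112, 0.001, -0.994], [0.002, -1.0, -0.001]]
contact_force: [0.4, -0.1, -0.1]
grip_width: 0.0502
```

>>> drive_tool --steps '[[[0, 0, 0], [0, 0, -0.005], 0.05], [[0, 0, 0], [0, 0, 0], 0.05], [[0, 0, 0], [0, 0, 0], 0.0], [[0, 0, 0], [0, 0, 0], 0.0], [[0, 0, 0], [0, 0, 0], 0.0], [[0, 0, 0], [0, 0, 0], 0.0], [[0, 0, 0], [0, 0, 0], 0.0], [[0, 0, 0], [0, 0, 0], 0.0], [[0, 0, 0], [0, 0, 0], 0.0], [[0, 0, 0], [0, 0, 0.0], 0.0]]'

```text
clock: 5.2
position: [0.4672, -0.4299, 0.0041]
tcp_rot: [[-0.994, -0.001, -0.112], [0.112, 0.0, -0.994], [0.001, -1.0, -0.0]]
contact_force: [-0.4, -0.5, 0.3]
grip_width: 0.0196
```

```bash
python3 - <<'E'
from h import *
snap('wrist','w2'); print(get_obs())
E
```

```text
{'clock': 5.25, 'joint_positions': array([-4.77118103e+01,  2.36670866e+01,  8.23752944e+01, -4.87377586e-02,
        7.40226677e+01,  4.87188793e+01]), 'joint_velocities': array([-0.09245294, -0.08257083,  0.04313907, -0.04717032, -0.00115152,
       -0.09962603]), 'joint_torque': array([-5.60045723e-03, -4.55623305e+01, -2.78979778e+01,  4.78433882e-03,
        3.78945144e-03,  1.77089118e-03]), 'position': array([ 0.46717631, -0.42990893,  0.00413905]), 'tcp_rot': array([[-9.93733366e-01, -1.36880735e-03, -1.11768170e-01],
       [ 1.11767876e-01,  2.89551332e-04, -9.93734300e-01],
       [ 1.39259343e-03, -9.99999021e-01, -1.34748131e-04]]), 'contact_force': array([0.34235153, 0.73607503, 0.87291696]), 'ft_torque': array([0.0396965 , 0.10182709, 0.01105347]), 'grip_width': 0.01987951483683529}
```

View pics/w2.png

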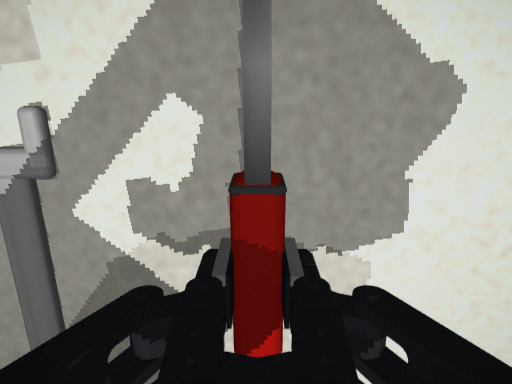

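>>> drive_tool --steps '[[[0, 0, 0], [0, 0, 0.03], 0.0], [[0, 0, 0], [0, 0, 0.045], 0.0], [[0, 0, 0], [0, 0, 0.05], 0.0], [[0, 0, 0], [0, 0.02, 0.05], 0.0], [[0, 0, 0], [0, 0.045, 0.03], 0.0], [[0, 0, 0], [0, 0.05, 0], 0.0], [[0, 0, 0], [0, 0.05, 0], 0.0], [[0, 0, 0], [0, 0.05, 0], 0.0], [[0, 0, 0], [0, 0.05, 0], 0.0], [[0, 0, 0], [0, 0.05, 0], 0.0]]'

```text
clock: 6.5
position: [0.4611, -0.1049, 0.2069]
tcp_rot: [[-0.993, -0.01, -0.119], [0.119, 0.011, -0.993], [0.012, -1.0, -0.01]]
contact_force: [0.5, -0.0, -1.4]
grip_width: 0.0196
```

>>> drive_tool --steps '[[[0, 0, 0.04], [0, 0.05, 0.01], 0.0], [[0, 0, 0.04], [0, 0.05, 0.01], 0.0], [[0, 0, 0.03], [0, 0.045, 0.005], 0.0], [[0, 0, 0], [0, 0.02, 0], 0.0], [[0, 0, 0], [0, 0, 0], 0.0], [[0, 0, 0], [0, 0, 0], 0.0], [[-0.008, -0.007, 0], [0, 0, 0], 0.0], [[0, 0, 0], [0, 0, 0], 0.0], [[0, 0, 0], [0, 0, 0], 0.0], [[0, 0, 0], [0, 0, 0], 0.0]]'

```text
clock: 7.75
position: [0.4571, 0.066, 0.2287]
tcp_rot: [[-1.0, -0.011, -0.005], [0.005, 0.001, -1.0], [0.011, -1.0, -0.001]]
contact_force: [-0.2, 0.4, -1.6]
grip_width: 0.0196
```

```bash
python3 - <<'E'
from h import *
snap('wrist','w3'); snap('top','top3'); snap('side','side3'); o=get_obs(); print(o['position'],o['tcp_rot'].round(4))
P=pts('wrist','w3'); im=np.load('pics/w3.npz')['im']; hsv=cv2.cvtColor(im,cv2.COLOR_RGB2HSV)
for nm,m,lo,hi in(('brass',(hsv[...,0]>17)&(hsv[...,0]<30)&(hsv[...,1]>130)&(hsv[...,2]>60),.1,.2),('blk',(hsv[...,0]>98)&(hsv[...,0]<115)&(hsv[...,1]>90)&(hsv[...,2]>30),.14,.155)):
    m=m&(P[...,2]>lo)&(P[...,2]<hi)&(P[...,0]>.6); q=P[m]; v,u=np.nonzero(m); print(nm,len(q))
    if len(q): print(u.min(),u.max(),v.min(),v.max(),q.mean(0),q.min(0),q.max(0),cv2.minAreaRect((q[:,:2]*1000).astype(np.float32)))
E
```

```text
[0.45708524 0.06622943 0.22874867] [[-0.9999 -0.0113 -0.0042]
 [ 0.0042  0.0014 -1.    ]
 [ 0.0113 -0.9999 -0.0014]]
brass 0
blk 0
```

View pics/w3.png

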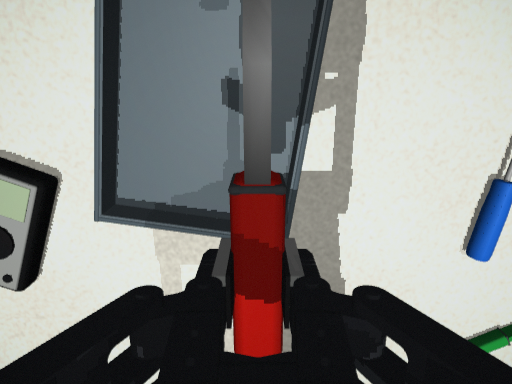

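```bash
python3 - <<'E'
from h import *
s=np.load('pics/side3.npz')['im']; t=np.load('pics/top3.npz')['im']
a=cv2.resize(s[110:230,220:370],None,fx=5,fy=5,interpolation=2)
c=cv2.resize(t[85:225,190:290],None,fx=4,fy=4,interpolation=2)
cv2.imwrite('pics/crD.png',a[:,:,::-1]);cv2.imwrite('pics/crE.png',c[:,:,::-1])
E
```

```text
(no output)
```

View pics/crD.png

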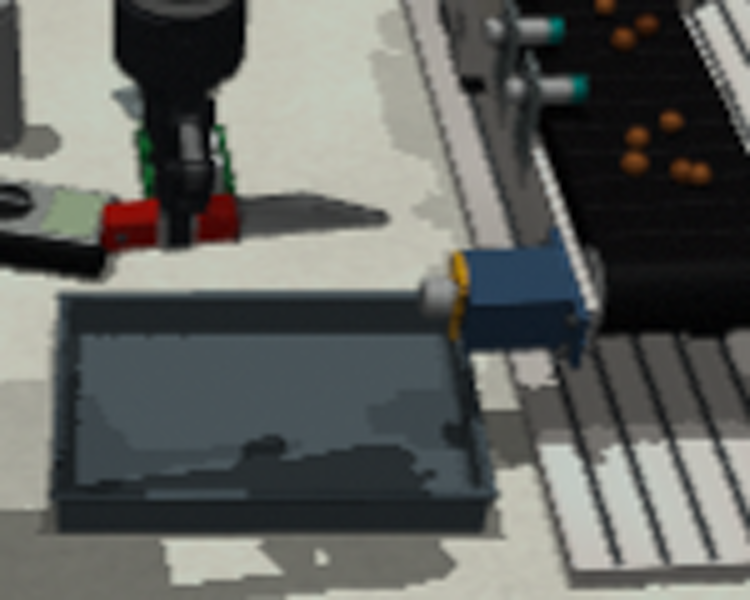

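View pics/crE.png

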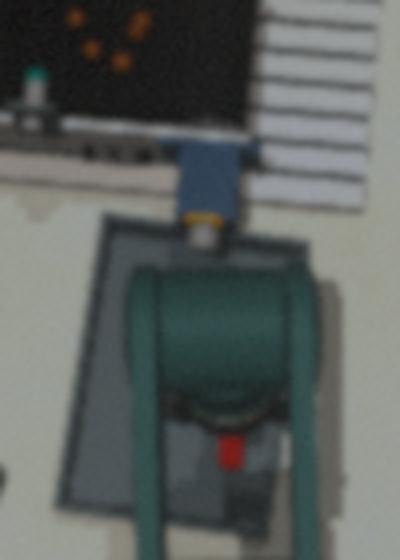

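>>> drive_tool --steps '[[[0, -0.006, 0], [0.03, -0.01, 0.02], 0.0], [[0, 0, 0], [0.03, -0.01, 0.015], 0.0], [[0, 0, 0], [0.015, 0, 0], 0.0], [[0, 0, 0], [0, 0, 0], 0.0], [[0, 0, 0], [0, 0, 0], 0.0], [[0, 0, 0], [0, 0, 0], 0.0], [[0, 0, 0], [0, 0, 0], 0.0], [[0, 0, 0], [0, 0, 0], 0.0], [[0, 0, 0], [0, 0, 0], 0.0], [[0, 0, 0], [0, 0, 0], 0.0]]'

```text
clock: 9.15
position: [0.5294, 0.0476, 0.2615]
tcp_rot: [[-1.0, -0.013, -0.002], [0.002, 0.003, -1.0], [0.013, -1.0, -0.003]]
contact_force: [0.3, 1.1, -2.2]
grip_width: 0.0199
```

```bash
python3 - <<'E'
from h import *
snap('wrist','w4'); o=get_obs(); print(o['position'],o['tcp_rot'].round(4))
P=pts('wrist','w4'); im=np.load('pics/w4.npz')['im']; hsv=cv2.cvtColor(im,cv2.COLOR_RGB2HSV)
for nm,m,lo,hi in(('brass',(hsv[...,0]>17)&(hsv[...,0]<30)&(hsv[...,1]>130)&(hsv[...,2]>60),.1,.2),('blk',(hsv[...,0]>98)&(hsv[...,0]<115)&(hsv[...,1]>90)&(hsv[...,2]>30),.14,.155)):
    m=m&(P[...,2]>lo)&(P[...,2]<hi)&(P[...,0]>.6); q=P[m]; v,u=np.nonzero(m); print(nm,len(q))
    if len(q): print(u.min(),u.max(),v.min(),v.max(),q.mean(0),q.min(0),q.max(0),cv2.minAreaRect((q[:,:2]*1000).astype(np.float32)))
E
```

```text
[0.52943922 0.04766451 0.26150903] [[-0.9999 -0.0131 -0.0015]
 [ 0.0015  0.0026 -1.    ]
 [ 0.0131 -0.9999 -0.0025]]
brass 703
165 220 6 32 [0.6539432  0.0898346  0.15355264] [0.65007061 0.0730175  0.10488446] [0.6608697  0.11132535 0.16415164] ((655.9078979492188, 92.2473373413086), (38.83846664428711, 8.637773513793945), 84.5992660522461)
blk 715
153 235 0 15 [0.6613545  0.08481947 0.14819959] [0.65615466 0.06247305 0.1401948 ] [0.66514384 0.11819761 0.15143369] ((660.3375244140625, 90.29002380371094), (8.957653999328613, 55.7431526184082), 0.6739224791526794)
```

View pics/w4.png

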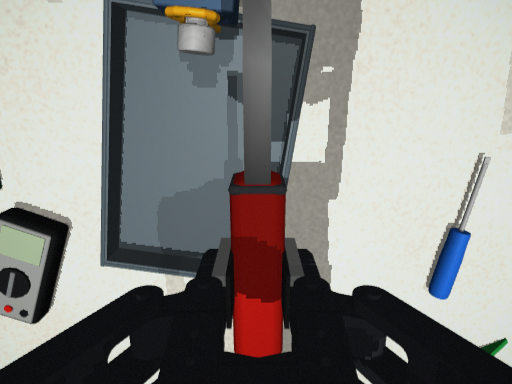

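```bash
python3 - <<'E'
from h import *
P=pts('wrist','w4'); im=np.load('pics/w4.npz')['im']; hsv=cv2.cvtColor(im,cv2.COLOR_RGB2HSV)
b=(hsv[...,0]>17)&(hsv[...,0]<30)&(hsv[...,1]>130)&(hsv[...,2]>60)&(P[...,2]>.15); q=P[b]
print('bow',len(q),q.mean(0),'slope dx/dy',np.polyfit(q[:,1],q[:,0],1), cv2.minAreaRect((q[:,:2]*1000).astype(np.float32)))
k=(hsv[...,0]>98)&(hsv[...,0]<115)&(hsv[...,1]>90)&(hsv[...,2]>30)&(P[...,2]>.144)&(P[...,2]<.152)
q=P[k]; print('blk y',q[:,1].min(),q[:,1].max())
for v in range(0,14,2):
    uu=np.nonzero(k[v])[0]
    if len(uu): print(v,uu.min(),uu.max(),ray('wrist',(uu.min(),v),.148,'w4').round(4),ray('wrist',(uu.max(),v),.148,'w4').round(4))
a=(hsv[...,1]<60)&(P[...,2]>.125)&(P[...,2]<.15); a[:, :150]=0;a[:,235:]=0;a[:20]=0;a[60:]=0
q=P[a]; print('axle',len(q),q.min(0),q.max(0)); t=q[q[:,2]>.141]
for x in np.arange(.624,.650,.004):
    s=q[abs(q[:,0]-x)<.002]; 
    if len(s): print(round(x,4),len(s),((s[:,1].min()+s[:,1].max())/2).round(4),s[:,1].min().round(4),s[:,1].max().round(4),s[:,2].max().round(4))
cv2.imwrite('pics/crF.png',cv2.resize(im[0:90,110:330],None,fx=3.6,fy=3.6,interpolation=2)[:,:,::-1])
E
```

```text
bow 544 [0.65412533 0.0899728  0.1595256 ] slope dx/dy [0.08622741 0.64636721] ((654.5032348632812, 90.95292663574219), (35.99669647216797, 6.084389686584473), 84.5992660522461)
blk y 0.06291820235398923 0.11819761446576413
0 153 234 [0.6643 0.118  0.148 ] [0.6641 0.0629 0.148 ]
2 153 234 [0.6631 0.1181 0.148 ] [0.6629 0.0629 0.148 ]
4 154 234 [0.6619 0.1175 0.148 ] [0.6617 0.0629 0.148 ]
6 157 234 [0.6607 0.1156 0.148 ] [0.6605 0.063  0.148 ]
8 207 234 [0.6594 0.0815 0.148 ] [0.6593 0.063  0.148 ]
10 214 234 [0.6581 0.0767 0.148 ] [0.6581 0.063  0.148 ]
12 218 233 [0.6569 0.074  0.148 ] [0.6569 0.0637 0.148 ]
axle 1169 [0.63168775 0.07852305 0.12512124] [0.65477354 0.10741082 0.14631987]
0.632 144 0.0923 0.0797 0.105 0.146
0.636 235 0.0934 0.0794 0.1074 0.1463
0.64 225 0.0924 0.0793 0.1055 0.1461
0.644 222 0.0922 0.079 0.1055 0.1461
0.648 216 0.0919 0.0785 0.1053 0.1457
```

View pics/crF.png

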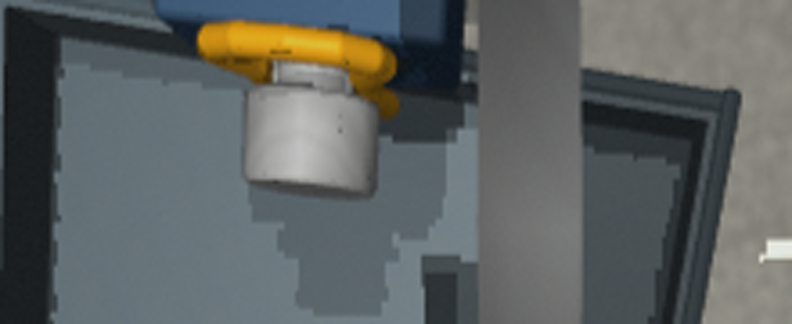

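>>> drive_tool --steps '[[[0, 0, -0.04], [-0.013, 0.025, -0.02], 0.0], [[0, 0, -0.035], [-0.01, 0.022, -0.03], 0.0], [[0, 0, 0], [0, 0.003, -0.015], 0.0], [[0, 0, 0], [0, 0, 0], 0.0], [[0, 0, 0], [0, 0, 0], 0.0], [[-0.002, -0.012, 0], [0, 0, 0], 0.0], [[0, 0, 0], [0, 0, 0], 0.0], [[0, 0, 0], [0, 0, 0], 0.0], [[0, 0, 0], [0, 0, 0], 0.0], [[0, 0, 0], [0, 0, 0], 0.0]]'

```text
clock: 10.45
position: [0.5098, 0.0959, 0.2]
tcp_rot: [[-0.997, 0.01, -0.082], [0.082, 0.0, -0.997], [-0.01, -1.0, -0.001]]
contact_force: [-0.0, 0.4, -2.3]
grip_width: 0.0202
```

>>> drive_tool --steps '[[[0, 0.009, -0.003], [-0.006, 0.0075, 0], 0.0], [[0, 0, 0], [0, 0, 0], 0.0], [[0, 0, 0], [0, 0, -0.02], 0.0], [[0, 0, 0], [0, 0, -0.015], 0.0], [[0, 0, 0], [0, 0, 0], 0.0], [[0, 0, 0], [0, 0, 0], 0.0], [[0, 0, 0], [0, 0, 0], 0.0], [[0, 0, 0], [0, 0, 0], 0.0], [[0, 0, 0], [0, 0, 0], 0.0], [[0, 0, 0], [0, 0, 0], 0.0]]'

```text
clock: 11.7
position: [0.5046, 0.1045, 0.1664]
tcp_rot: [[-0.996, 0.005, -0.084], [0.084, 0.0, -0.996], [-0.005, -1.0, -0.001]]
contact_force: [0.4, 0.6, -1.8]
grip_width: 0.0197
```

```bash
python3 - <<'E'
from h import *
o=get_obs(); print(o['position'],o['tcp_rot'].round(4),o['contact_force'])
s,_=snap('side','side5'); t,_=snap('top','top5')
cv2.imwrite('pics/crG.png',cv2.resize(s[130:190,250:350],None,fx=7.5,fy=7.5,interpolation=2)[:,:,::-1])
snap('wrist','w5')
E
```

```text
[0.50458329 0.10450361 0.16643617] [[-9.964e-01  5.400e-03 -8.420e-02]
 [ 8.420e-02  4.000e-04 -9.965e-01]
 [-5.300e-03 -1.000e+00 -8.000e-04]] [ 0.38835262  0.58079329 -1.79593782]
```

View pics/crG.png

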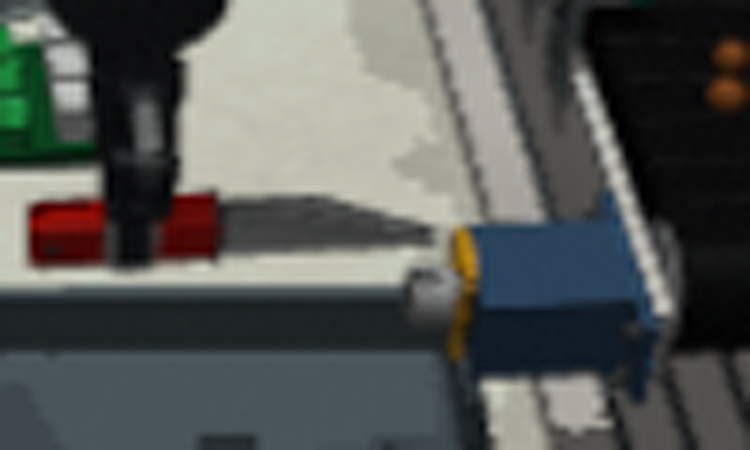

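View pics/w5.png

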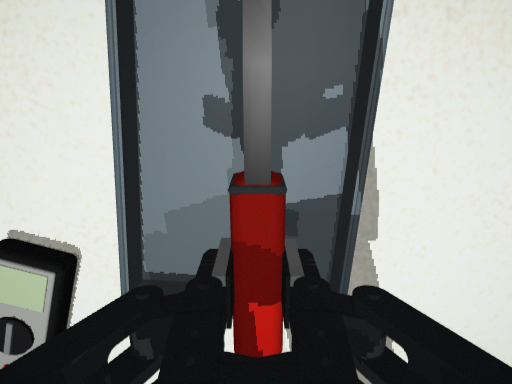

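```bash
python3 - <<'E'
from h import *
z=np.load('pics/side5.npz'); R,p=z['R'],z['p']
for xx,zz in((136,0),(136,3),(84,24),(42,24)):
    q=p-R[:,0]*xx/1000-R[:,1]*(zz/1000-.0041); print(xx,zz,q.round(4),proj('side',q).round(1),((proj('side',q)-[250,130])*7.5).round())
print(((proj('side',[.654,.0905,.163])-[250,130])*7.5).round(),((proj('side',[.632,.0924,.13])-[250,130])*7.5).round())
P=pts('wrist','w5')
im=z=np.load('pics/w5.npz')['im']
# tray corner estimates
for nm,fn in(('w3','w3'),('w4','w4')):
    pass
for pt in((97,217),(108,3)): print('w3 outer left',ray('wrist',(97,217),.04,'w3').round(4))
print('w4 corners',ray('wrist',(103,263),.04,'w4').round(4),ray('wrist',(314,26),.04,'w4').round(4))
E
```

```text
136 0 [0.6401 0.0931 0.1631] [307.9 160.6] [434. 230.]
136 3 [0.6401 0.0931 0.1661] [308.  159.9] [435. 224.]
84 24 [0.5882 0.0974 0.1868] [292.8 155.7] [321. 193.]
42 24 [0.5463 0.101  0.1866] [279.8 156.3] [224. 197.]
[467. 230.] [409. 290.]
w3 outer left [0.4071 0.2359 0.04  ]
w3 outer left [0.4071 0.2359 0.04  ]
w4 corners [0.4062 0.2361 0.04  ] [ 0.6665 -0.0084  0.04  ]
```

>>> drive_tool --steps '[[[0, 0, 0], [0, -0.001, -0.012], 0.0], [[0, 0, 0], [0, 0, 0], 0.0], [[0, 0, 0], [0, 0, 0], 0.0], [[0, 0, 0], [0.008, -0.0007, 0], 0.0], [[0, 0, 0], [0.008, -0.0007, 0], 0.0], [[0, 0, 0], [0.008, -0.0007, 0], 0.0], [[0, 0, 0], [0.004, -0.0003, 0], 0.0], [[0, 0, 0], [0, 0, 0], 0.0], [[0, 0, 0], [0, 0, 0], 0.0], [[0, 0, 0], [0, 0, 0], 0.0]]'

```text
clock: 13.1
position: [0.5334, 0.101, 0.1521]
tcp_rot: [[-0.996, 0.001, -0.084], [0.084, 0.0, -0.996], [-0.001, -1.0, -0.001]]
contact_force: [-0.5, 0.3, -2.7]
grip_width: 0.0201
```

```bash
python3 - <<'E'
from h import *
o=get_obs(); print(o['position'],o['tcp_rot'].round(4),o['contact_force'])
s,_=snap('side','side6')
cv2.imwrite('pics/crH.png',cv2.resize(s[130:190,250:350],None,fx=7.5,fy=7.5,interpolation=2)[:,:,::-1])
E
```

```text
[0.53339525 0.10097451 0.15206409] [[-9.965e-01  6.000e-04 -8.400e-02]
 [ 8.400e-02  5.000e-04 -9.965e-01]
 [-6.000e-04 -1.000e+00 -5.000e-04]] [-0.54401703  0.28324168 -2.65586797]
```

View pics/crH.png

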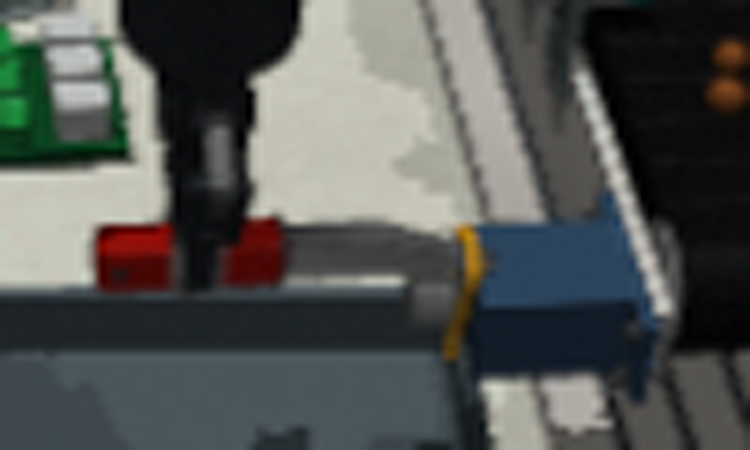

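```bash
python3 - <<'E'
from h import *
z=np.load('pics/side6.npz'); R,p=z['R'],z['p']
for xx,zz in((136,0),(136,3),(84,24),(42,24)):
    q=p-R[:,0]*xx/1000-R[:,1]*(zz/1000-.0041); print(xx,zz,q.round(4),((proj('side',q)-[250,130])*7.5).round())
w,_=snap('wrist','w6')
cv2.imwrite('pics/crI.png',cv2.resize(z['im'][148:178,290:340],None,fx=15,fy=15,interpolation=0)[:,:,::-1])
cv2.imwrite('pics/crJ.png',cv2.resize(w[:110,160:360],None,fx=4,fy=4,interpolation=2)[:,:,::-1])
E
```

```text
136 0 [0.6689 0.0895 0.148 ] [496. 254.]
136 3 [0.6689 0.0895 0.151 ] [497. 249.]
84 24 [0.6171 0.0939 0.172 ] [385. 218.]
42 24 [0.5752 0.0974 0.172 ] [289. 222.]
```

View pics/crI.png

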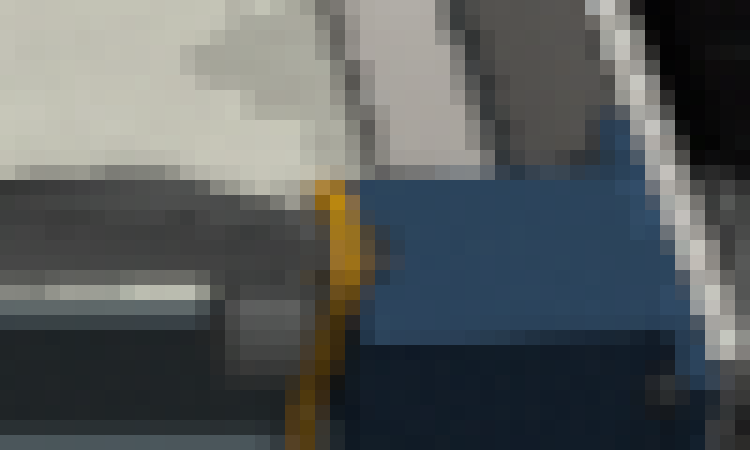

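View pics/crJ.png

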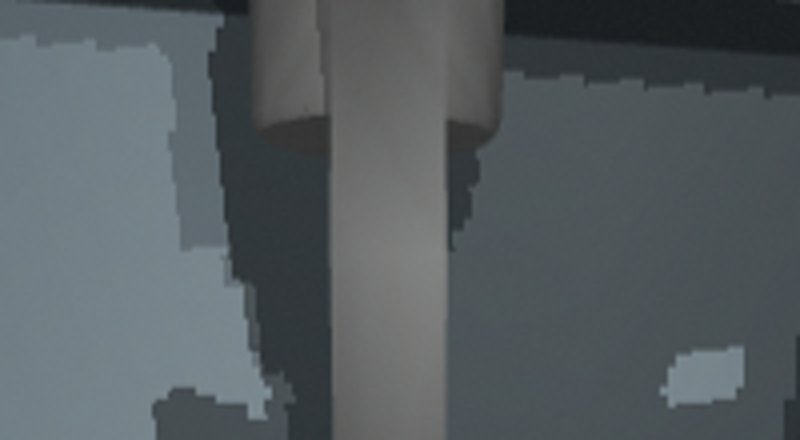

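>>> drive_tool --steps '[[[0, 0, 0], [0.008, -0.0007, 0], 0.0], [[0, 0, 0], [0.008, -0.0007, 0], 0.0], [[0, 0, 0], [0.008, -0.0007, 0], 0.0], [[0, 0, 0], [0.008, -0.0007, 0], 0.0], [[0, 0, 0], [0.008, -0.0007, 0], 0.0], [[0, 0, 0], [0.008, -0.0007, 0], 0.0], [[0, 0, 0], [0, 0, 0], 0.0], [[0, 0, 0], [0, 0, 0], 0.0], [[0, 0, 0], [0, 0, 0], 0.0], [[0, 0, 0], [0, 0, 0], 0.0]]'

```text
clock: 14.45
position: [0.559, 0.1004, 0.1581]
tcp_rot: [[-0.996, -0.052, -0.078], [0.078, 0.004, -0.997], [0.052, -0.999, 0.001]]
contact_force: [-2.3, 0.5, -0.4]
grip_width: 0.0196
```

```bash
python3 - <<'E'
from h import *
o=get_obs(); print(o['position'],o['tcp_rot'].round(4),o['contact_force'],o['ft_torque'])
s,_=snap('side','side7')
cv2.imwrite('pics/crK.png',cv2.resize(s[130:190,250:350],None,fx=7.5,fy=7.5,interpolation=2)[:,:,::-1])
E
```

```text
[0.55902715 0.10041753 0.15813369] [[-9.956e-01 -5.170e-02 -7.820e-02]
 [ 7.820e-02  3.500e-03 -9.969e-01]
 [ 5.180e-02 -9.987e-01  5.000e-04]] [-2.28536888  0.50245861 -0.4120231 ] [0.02624292 0.18461187 0.0367779 ]
```

View pics/crK.png

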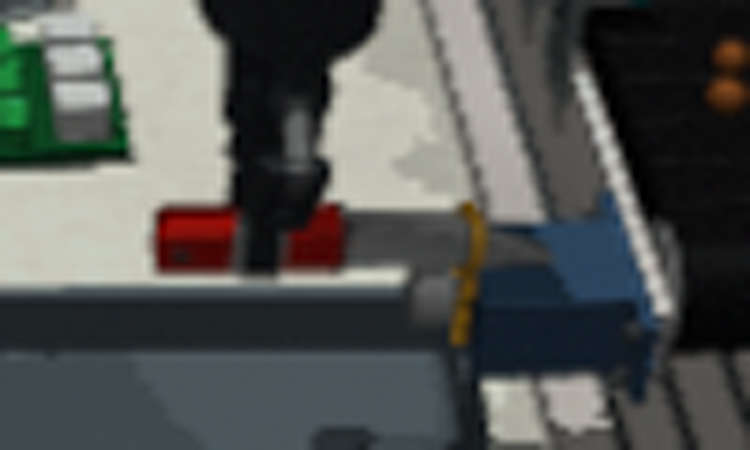

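>>> drive_tool --steps '[[[-0.002, -0.026, -0.003], [0.002, -0.0005, -0.003], 0.0], [[-0.002, -0.024, -0.003], [0.002, -0.0005, -0.003], 0.0], [[0, 0, 0], [0.007, -0.0007, 0], 0.0], [[0, 0, 0], [0.007, -0.0007, 0], 0.0], [[0, 0, 0], [0.007, -0.0007, 0], 0.0], [[0, 0, 0], [0.007, -0.0007, 0], 0.0], [[0, 0, 0], [0, 0, 0], 0.0], [[0, 0, 0], [0, 0, 0], 0.0], [[0, 0, 0], [0, 0, 0], 0.0], [[0, 0, 0], [0, 0, 0], 0.0]]'

```text
clock: 15.75
position: [0.5902, 0.0973, 0.152]
tcp_rot: [[-0.996, -0.002, -0.084], [0.084, 0.001, -0.996], [0.002, -1.0, -0.001]]
contact_force: [-0.5, 0.7, -1.5]
grip_width: 0.0199
```

```bash
python3 - <<'E'
from h import *
o=get_obs(); print(o['position'],o['tcp_rot'].round(4),o['contact_force'],o['ft_torque'])
s,_=snap('side','side8')
cv2.imwrite('pics/crL.png',cv2.resize(s[130:190,250:350],None,fx=7.5,fy=7.5,interpolation=2)[:,:,::-1])
E
```

```text
[0.59016335 0.09734159 0.15204617] [[-9.965e-01 -1.600e-03 -8.360e-02]
 [ 8.360e-02  8.000e-04 -9.965e-01]
 [ 1.700e-03 -1.000e+00 -6.000e-04]] [-0.51232066  0.7351976  -1.50332431] [ 0.03607254 -0.06108045  0.06798909]
```

View pics/crL.png

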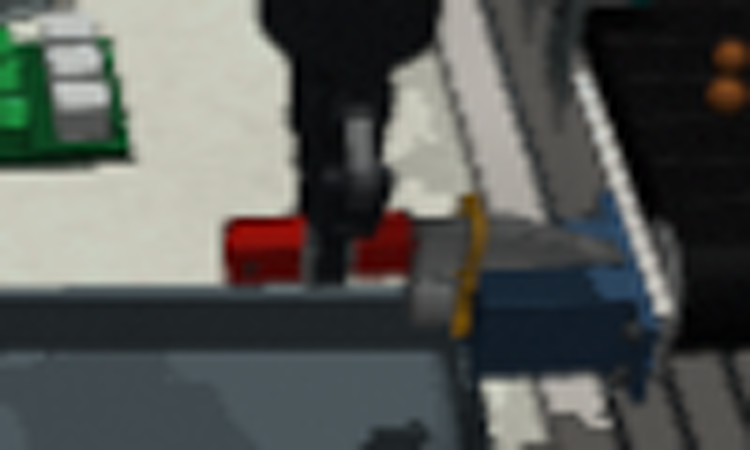

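>>> drive_tool --steps '[[[0, 0, 0], [0.007, -0.0006, 0], 0.0], [[0, 0, 0], [0, 0, 0], 0.0], [[0, -0.02, 0], [0, 0, 0.006], 0.0], [[0, -0.02, 0], [0, 0, 0.007], 0.0], [[0, -0.02, 0], [0, 0, 0.007], 0.0], [[0, 0, 0], [0, 0, 0.007], 0.0], [[0, 0, 0], [0, 0, 0.007], 0.0], [[0, 0, 0], [0, 0, 0.007], 0.0], [[0, 0, 0], [0, 0, 0.007], 0.0], [[0, 0, 0], [0, 0, 0], 0.0]]'

```text
clock: 17.05
position: [0.5969, 0.0962, 0.2032]
tcp_rot: [[-0.995, 0.061, -0.084], [0.084, -0.0, -0.996], [-0.061, -0.998, -0.005]]
contact_force: [-0.2, -0.6, -3.0]
grip_width: 0.0201
```

```bash
python3 - <<'E'
from h import *
o=get_obs(); print(o['position'],o['tcp_rot'].round(4),o['contact_force'],o['ft_torque'])
s,_=snap('side','side9')
cv2.imwrite('pics/crM.png',cv2.resize(s[120:190,250:350],None,fx=7.5,fy=7.5,interpolation=2)[:,:,::-1])
E
```

```text
[0.59687424 0.0962082  0.20317316] [[-9.946e-01  6.130e-02 -8.390e-02]
 [ 8.410e-02 -2.000e-04 -9.965e-01]
 [-6.110e-02 -9.981e-01 -5.000e-03]] [-0.16874874 -0.5638817  -2.98764437] [-0.00958255  0.1116575  -0.01466303]
```

View pics/crM.png

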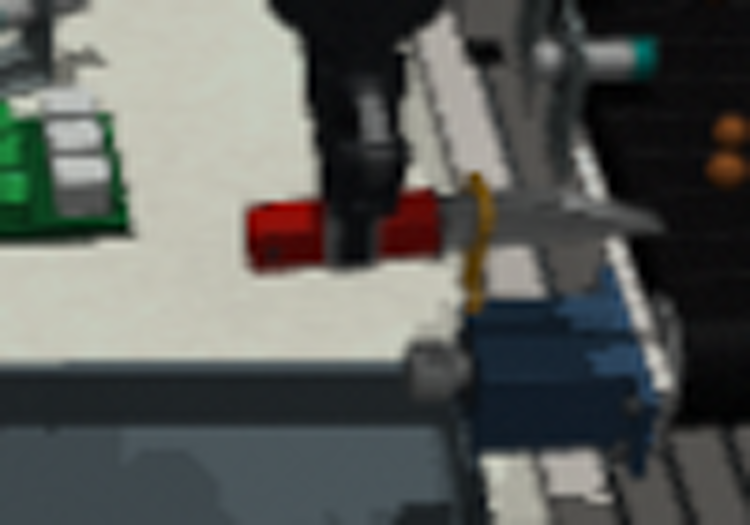

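>>> drive_tool --steps '[[[0, 0, 0], [0, 0, 0.01], 0.0], [[0, 0, 0], [-0.01, 0, 0.004], 0.0], [[0, 0, 0], [-0.018, 0.002, 0], 0.0], [[0, 0, 0], [-0.022, 0.008, 0], 0.0], [[0, 0, 0], [-0.022, 0.014, 0], 0.0], [[0, 0, 0], [-0.02, 0.016, 0], 0.0], [[0, 0, -0.02], [-0.014, 0.014, 0], 0.0], [[0, 0, -0.02], [-0.008, 0.008, 0], 0.0], [[0, 0, -0.015], [0, 0, 0], 0.0], [[0, 0, 0], [0, 0, 0], 0.0]]'

```text
clock: 18.35
position: [0.4742, 0.1591, 0.2187]
tcp_rot: [[-0.988, 0.059, -0.141], [0.141, -0.003, -0.99], [-0.059, -0.998, -0.005]]
contact_force: [1.1, 0.2, -2.9]
grip_width: 0.0195
```

```bash
python3 - <<'E'
from h import *
o=get_obs(); print(o['position'],o['tcp_rot'].round(4),o['contact_force'],o['ft_torque'])
s,_=snap('side','side10')
cv2.imwrite('pics/crN.png',cv2.resize(s[110:230,210:350],None,fx=5,fy=5,interpolation=2)[:,:,::-1])
E
```

```text
[0.47419816 0.1590636  0.21867551] [[-0.9883  0.0589 -0.1406]
 [ 0.1407 -0.0031 -0.9901]
 [-0.0588 -0.9983 -0.0052]] [ 1.06384985  0.24924371 -2.93738912] [ 0.03110205  0.16966073 -0.04039765]
```

View pics/crN.png

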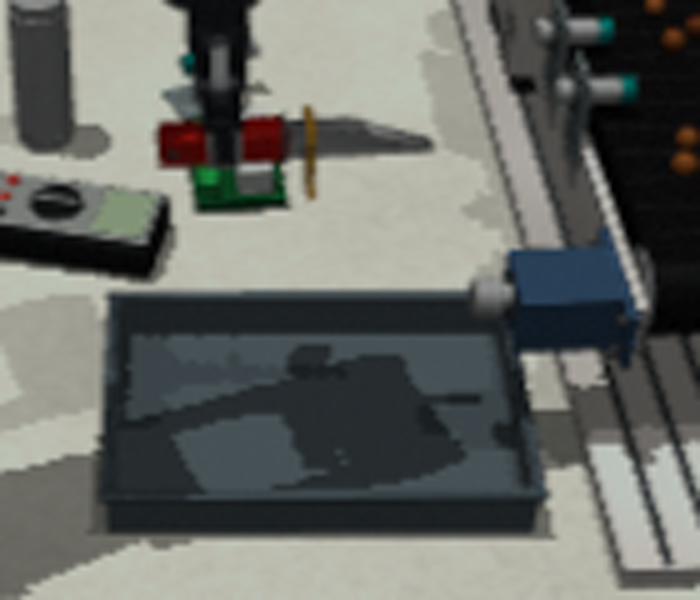

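```bash
python3 - <<'E'
from h import *
a,b,c=[ray('side',p,.04)[:2] for p in((231.4,169),(230.6,209.4),(319,209))]
print(a,b,c,(a+c)/2,np.linalg.norm(a-b),np.linalg.norm(b-c)); print(np.arctan2(*(c-b)[::-1]),np.arctan2(*(a-b)[::-1])-np.pi/2)
E
```

```text
[0.40120694 0.23007897] [0.37385793 0.03068008] [ 0.66263663 -0.01342315] [0.53192179 0.10832791] 0.20126570697182886 0.29212708895109696
-0.15155222891101944 -0.13630681864538152
```

>>> drive_tool --steps '[[[0, 0, 0], [-0.004, 0.004, -0.01], 0.0], [[0, 0, 0], [-0.004, 0.004, -0.018], 0.0], [[0, 0, 0], [0, 0, -0.02], 0.0], [[0, 0, 0], [0, 0, -0.016], 0.0], [[0.006, 0.04, 0], [0, 0, -0.01], 0.0], [[0.015, 0.1, 0], [0, 0, 0], 0.0], [[0.015, 0.1, 0], [0, 0, 0], 0.0], [[0.015, 0.1, 0], [0, 0, 0], 0.0], [[0.015, 0.1, 0], [0, 0, 0], 0.0], [[0, 0, 0], [0, 0, 0], 0.0]]'

```text
clock: 19.65
position: [0.4668, 0.1665, 0.1348]
tcp_rot: [[-0.909, -0.391, -0.145], [0.13, 0.065, -0.989], [0.396, -0.918, -0.008]]
contact_force: [-0.9, 0.9, -2.5]
grip_width: 0.0198
```

```bash
python3 - <<'E'
from h import *
o=get_obs(); print(o['position'],o['tcp_rot'].round(4),o['contact_force'],o['ft_torque'])
s,_=snap('side','side11')
cv2.imwrite('pics/crO.png',cv2.resize(s[110:230,210:350],None,fx=5,fy=5,interpolation=2)[:,:,::-1])
E
```

```text
[0.46679923 0.16653288 0.13483725] [[-0.9089 -0.391  -0.1452]
 [ 0.1302  0.0647 -0.9894]
 [ 0.3962 -0.9181 -0.0079]] [-0.85887562  0.91235144 -2.46980433] [-0.08004988 -0.29836165 -0.02969645]
```

View pics/crO.png

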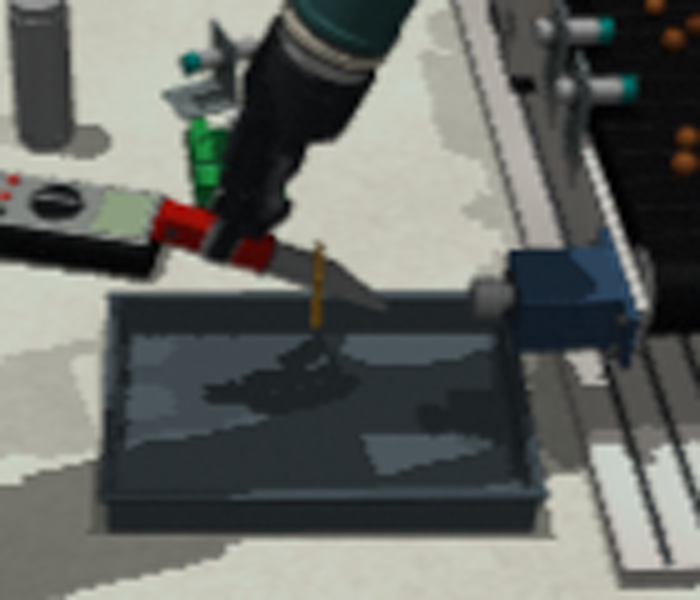

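>>> drive_tool --steps '[[[0, 0, 0], [0, 0, 0], 0.0], [[0, 0, 0], [0, 0, 0], 0.0], [[0.015, 0.09, 0], [0, 0, 0.005], 0.0], [[0, 0, 0], [0, 0, 0], 0.0], [[0, 0, 0], [0, 0, 0], 0.0], [[0, 0, 0], [0, 0, 0], 0.0], [[0, 0, 0], [0, 0, 0], 0.0], [[0, 0, 0], [0, 0, 0], 0.0], [[0, 0, 0], [0, 0, 0], 0.0], [[0, 0, 0], [0, 0, 0], 0.0]]'

```text
clock: 20.95
position: [0.4648, 0.1682, 0.1447]
tcp_rot: [[-0.876, -0.461, -0.142], [0.12, 0.077, -0.99], [0.467, -0.884, -0.013]]
contact_force: [0.1, 0.1, -2.0]
grip_width: 0.0203
```

```bash
python3 - <<'E'
from h import *
o=get_obs(); print(o['position'],o['tcp_rot'].round(4),o['contact_force'],o['ft_torque'])
s,_=snap('side','side12')
cv2.imwrite('pics/crP.png',cv2.resize(s[110:230,210:350],None,fx=5,fy=5,interpolation=2)[:,:,::-1])
E
```

```text
[0.46480418 0.16824604 0.14467259] [[-0.876  -0.4608 -0.1422]
 [ 0.1199  0.0775 -0.9898]
 [ 0.4671 -0.8841 -0.0127]] [ 0.09405117  0.14503146 -1.99282607] [-0.02437335 -0.3493012  -0.07193391]
```

View pics/crP.png

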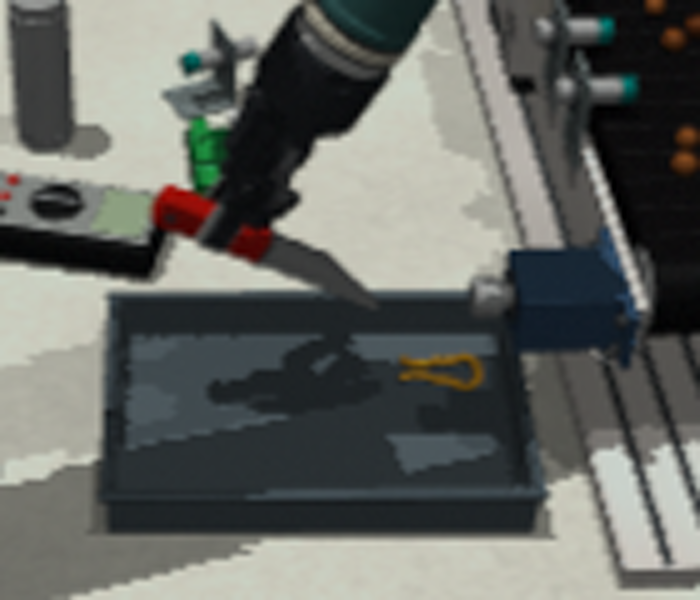

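>>> drive_tool --steps '[[[-0.015, -0.1, 0], [0, -0.01, 0.005], 0.0], [[-0.015, -0.1, 0], [0.004, -0.02, 0], 0.0], [[-0.015, -0.1, 0], [0.004, -0.025, 0], 0.0], [[-0.015, -0.1, 0], [0.004, -0.02, 0], 0.0], [[-0.007, -0.06, 0], [0.002, -0.01, 0], 0.0], [[0, 0, 0], [0, 0, -0.02], 0.0], [[0, 0, 0], [0, 0, -0.03], 0.0], [[0, 0, 0], [0, 0, -0.02], 0.0], [[0, 0, 0], [0, 0, 0], 0.0], [[0, 0, 0], [0, 0, 0], 0.0]]'

```text
clock: 22.25
position: [0.4771, 0.0806, 0.0789]
tcp_rot: [[-0.99, -0.01, -0.138], [0.138, 0.012, -0.99], [0.011, -1.0, -0.01]]
contact_force: [0.5, 0.6, -1.3]
grip_width: 0.0199
```

>>> drive_tool --steps '[[[-0.011, -0.01, -0.01], [0.004, -0.006, 0], 0.0], [[0, 0, 0], [0, 0, 0], 0.0], [[0, 0, 0], [0, 0, -0.02], 0.0], [[0, 0, 0], [0, 0, -0.025], 0.0], [[0, 0, 0], [0, 0, -0.01], 0.0], [[0, 0, 0], [0, 0, 0], 0.0], [[0, 0, 0], [0, 0, 0], 0.0], [[0, 0, 0], [0, 0, 0], 0.0], [[0, 0, 0], [0, 0, 0], 0.0], [[0, 0, 0], [0, 0, 0], 0.0]]'

```text
clock: 23.5
position: [0.4876, 0.0744, 0.0312]
tcp_rot: [[-0.989, 0.017, -0.149], [0.149, 0.001, -0.989], [-0.017, -1.0, -0.003]]
contact_force: [-0.1, -0.8, -2.4]
grip_width: 0.0199
```

```bash
python3 - <<'E'
from h import *
o=get_obs(); print(o['position'],o['tcp_rot'].round(4),o['contact_force'],o['ft_torque'])
s,_=snap('side','side13')
cv2.imwrite('pics/crQ.png',cv2.resize(s[110:230,210:350],None,fx=5,fy=5,interpolation=2)[:,:,::-1])
E
```

```text
[0.48760626 0.07438472 0.03122771] [[-9.887e-01  1.690e-02 -1.487e-01]
 [ 1.488e-01  6.000e-04 -9.889e-01]
 [-1.660e-02 -9.999e-01 -3.100e-03]] [-0.07309051 -0.83400497 -2.42036289] [0.04053252 0.12136094 0.00798819]
```

View pics/crQ.png

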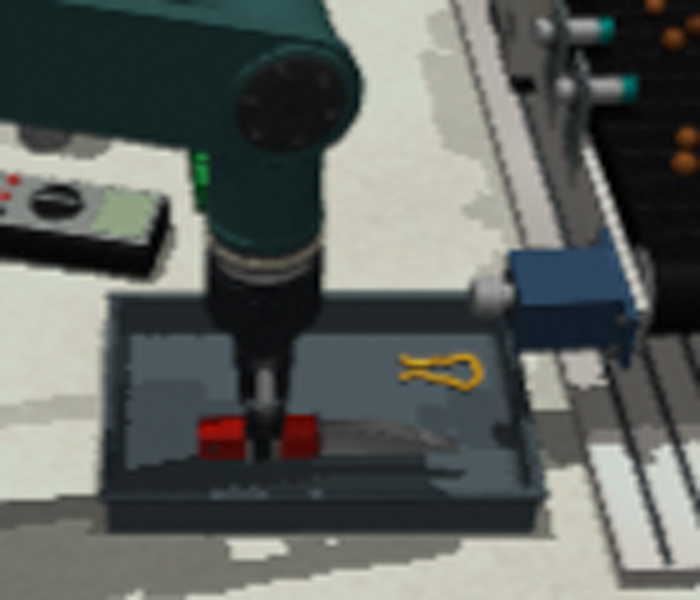

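>>> drive_tool --steps '[[[0, 0.014, 0], [-0.004, 0, 0], 0.0], [[0, 0, 0], [0, 0, 0], 0.0], [[0, 0, 0], [0, 0, -0.011], 0.0], [[0, 0, 0], [0, 0, -0.008], 0.0], [[0, 0, 0], [0, 0, 0], 0.0], [[0, 0, 0], [0, 0, 0], 0.0], [[0, 0, 0], [0, 0, 0], 0.0], [[0, 0, 0], [0, 0, 0], 0.0], [[0, 0, 0], [0, 0, 0], 0.0], [[0, 0, 0], [0, 0, 0], 0.0]]'

```text
clock: 24.8
position: [0.4832, 0.0744, 0.0107]
tcp_rot: [[-0.989, 0.002, -0.149], [0.149, 0.001, -0.989], [-0.002, -1.0, -0.001]]
contact_force: [-0.0, 0.6, -2.3]
grip_width: 0.0197
```

>>> drive_tool --steps '[[[0, 0, 0], [0, 0, -0.002], 0.0], [[0, 0, 0], [0, 0, 0], 0.0], [[0, 0, 0], [0, 0, 0], 0.03], [[0, 0, 0], [0, 0, 0], 0.045], [[0, 0, 0], [0, 0, 0], 0.045], [[0, 0, 0], [0, 0, 0], 0.045], [[0, 0, 0], [0, 0, 0.015], 0.045], [[0, 0, 0], [0, 0, 0.04], 0.045], [[0, 0, 0], [0, 0, 0.05], 0.045], [[0, 0, 0], [0, 0, 0.05], 0.045]]'

```text
clock: 26.05
position: [0.4809, 0.0743, 0.1674]
tcp_rot: [[-0.989, -0.004, -0.149], [0.149, 0.0, -0.989], [0.004, -1.0, 0.0]]
contact_force: [-0.0, 0.9, -0.3]
grip_width: 0.0448
```

>>> drive_tool --steps '[[[0, 0, 0], [-0.03, -0.02, 0.03], 0.045], [[0, 0, 0], [-0.04, -0.04, 0], 0.045], [[0, 0, 0], [-0.03, -0.05, 0], 0.045], [[0, 0, 0], [0, -0.05, 0], 0.045], [[0, 0, 0], [0, -0.05, 0], 0.045], [[0, 0, 0], [0, 0, 0], 0.045], [[0, 0, 0], [0, 0, 0], 0.045], [[0, 0, 0], [0, 0, 0], 0.045], [[0, 0, 0], [0, 0, 0], 0.045], [[0, 0, 0], [0, 0, 0], 0.045]]'

```text
clock: 27.3
position: [0.3815, -0.1381, 0.2154]
tcp_rot: [[-0.99, 0.026, -0.141], [0.141, -0.006, -0.99], [-0.026, -1.0, 0.002]]
contact_force: [-0.1, 0.0, 1.3]
grip_width: 0.0455
```

```bash
python3 - <<'E'
from h import *
s,_=snap('side','side14'); t,_=snap('top','top14'); o=get_obs(); print(o['position'],o['contact_force'],o['clock'])
cv2.imwrite('pics/crR.png',np.hstack([s,t])[:,:,::-1][:, :, :] if 0 else cv2.resize(s,None,fx=1.5,fy=1.5,interpolation=2)[:,:,::-1])
E
```

```text
[ 0.38144275 -0.13834367  0.21535538] [-0.30410802 -0.17376615 -0.01648198] 27.4
```

View pics/crR.png

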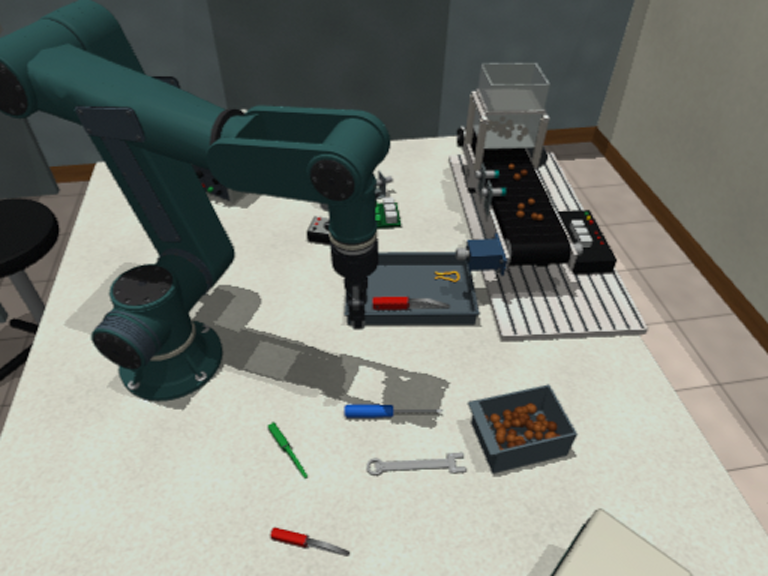

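View pics/top14.png

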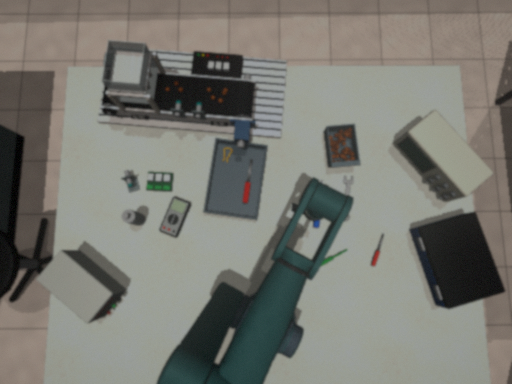

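The side view shows the clip at (447,275) and the wedge at (410,302), both lying in the tray. The axle end is bare, and the bystanders are where they were. The gripper is clear of everything.

```bash
python3 -c "
from workcell import order
print(order.hand_in())"
```

```text
the job is handed in; nothing more can be done
None
```

The clip is off the axle, and the clip and the larger red-handled wedge are both lying in the grey tray. I handed the job in at about 27.4 s of the 51 s allowed; no verdict is reported.

**How it went:**
- I slid the wedge along the block top under the bow until the clip sprang open, with the bow on the level land.
- I then raised the wedge about 50 mm, which drew the clip clear.
- I carried it back over the tray and tipped the blade down so that the clip slid off into the tray. The fingers never touched the clip.
- I laid the wedge beside the clip, with a gap between them.

**Last checks:** The final side and top pictures show both parts flat in the tray, the axle end bare and the gripper clear of everything. The tray had not visibly moved. The bystanders and the small red and green look-alikes looked to be in place, though the arm covered part of the top view. I compared these by eye and did not measure them.

**What disagreed:**
- The tool pitched about 3 degrees tip-down while the clip was being forced open. I levelled it before going on.
- Just before insertion, the blade tip appeared 1–2 pixels lower in the side view than I had predicted. The blade still went in centred.
- The forces read at the end of each move stayed under about 4 N. I did not see the peak within a move, including while the clip was being forced open.

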